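Set up and tip the cassette draining tray

ROBOT

A 7-joint arm with a two-finger parallel gripper is mounted at the origin on the work surface. World frame = base frame: x ahead of the robot, y to its left, z up, the work surface at z = 0. Lengths are in m, angles in rad, forces in N, time in s.
With the tool pointing down it reaches from about 0.4 to 0.85 m from the base axis. Payload 6.9 kg.
Tool frame: the origin (TCP) lies midway between the tips of the shut fingers; the grasp point (between the pads) lies behind it (ctrl.pinch_z is the z of the grasp point in the tool frame, in m); z points along the fingers, y is the direction in which the jaws open and shut (so a half turn about z gives the same grasp; the last joint's range is limited). The gripper opens to 85 mm and grips with 20 to 120 N. Pads are 22 mm wide; open, the fingers measure 114 mm over their backs; the gripper's body (76 mm by 85 mm) begins 54 mm behind the grasp point. The pads swing forward as they close: fully open they stand 13 mm farther back than shut.
Start: joints at [1.385, 0.507, -0.238, 1.5, 0.126, 1.149, -0.155], TCP at [0.18, -0.599, 0.231] pointing down, gripper open.
Joint ranges: [-3.08, 3.08], [-0.24, 2.05], [-1.43, 1.35], [0, 2.5], [-1.52, 4.66], [0.17, 1.96], [-2.89, 2.89]. Speed limits (rad/s): [2.39, 2.39, 3.14, 3.14, 3.14, 3.14, 3.14].

INTERFACE

Orientations are given as a unit quaternion [w, x, y, z].
In Python, from station import ctrl, get_state, vision, ticket, models gives the robot as it stands. Calls block until the motion is done:
- ctrl.movep(position, orientation): joint-space move of the TCP to a pose.
- ctrl.movel(position, frame=None, max_speed=0.15): straight line of the TCP; frame=None keeps the orientation; max_speed is the mean speed in m/s.
- ctrl.set_joints(angles): joint-space move.
- ctrl.ungrasp() and ctrl.close_gripper(force=None): open the fingers fully, or close them until they stop; force is the grip in N (None keeps the last).
- ctrl.pause(seconds).
- ctrl.ik(position, orientation): joint angles nearest the present ones, or None.
- get_state(): the state.
- vision.grab_frame(name): name is "scene" or "top" or "wrist"; returns (picture, depth): 480x640x3 uint8, blue, green, red; 480x640 float32, m along the optical axis (not along the pixel's ray), 0 where there is no reading.
- vision.camera_info(name): a dict with "mtx" (3x3 intrinsics, pixels), "R" (3x3) and "t" (3): a world point X has camera coordinates R X + t; the wrist camera has in their place "hand_eye" (4x4, takes a point from camera to tool coordinates, whose origin is the TCP and whose axes are the flange's). Camera axes: x right, y down, z forward; pixel columns grow to the right and rows downward; lengths in m; the calibration is good to about 2 mm. A picture is of the moment at which its call begins: read the wrist's pose just before it. camera_info takes no time and is no camera call.
A pose or a line that the arm cannot do raises ctrl.Unreachable and nothing moves.
- ticket.close_job(): hands the job in, once; it reports no verdict.
Trained networks look in the newest picture that a camera, given by its name, has taken for a name from the list of things; names that differ only in an ending like _2 or _b are one class to them, and where a whole thing is asked for, a point or a joint stands for the part that bears it (a point fixed in the world has none). Each returns a list of dicts, best first, with "p" (0 to 1); they miss things now and then, are a little off and sometimes report something else, mostly with a low value. They report only what shows in the picture. A call takes as long as a camera call.
- models.recognise(camera, target): "point" ([column, row] in pixels, amid what is visible of it).
- models.masks_of(camera, target): "mask" (480x640 bool, what is visible of it) and "point" ([column, row] in pixels, amid what is visible of it).
The state is a dict: "time": time; "qpos": joint angles; "qd": joint speeds; "tau": joint torques, N m; "tcp_pos": TCP position; "eef_rot": TCP orientation; "contact_force": force on the tool from outside, world axes, zero at the start; "wrist_torque": the same for the moment, N m; "width": finger opening in m.
Only numpy, scipy, OpenCV 4.12 (cv2) and the standard library are available. Lean on these libraries where they do the work, as an engineer would, in place of code of your own. Each camera call takes 0.05 s, during which the arm holds its last target.

TASK

Put the rinsed cassettes to drain: first swing the stand's support leg out until it seats at the end of its swing, then lay every cassette from the drying mat in the level tray, in the half farther from its push tab. Then push the tab down until the tray is fully tipped and all the cassettes have slid to the tab end, and last turn the knurled lock screw clockwise until it seats, stopping when it goes firm and not forcing it; leave the other things on the bench where they are.

Things in the scene. Friction and masses are not known exactly. Their poses are not given: they have to be found in the camera images.
- stand: grey base plate of the tray, fixed to the bench, 210 x 220 mm, 12 mm thick; origin at the bench surface below the middle of the tray; its x axis runs from the push-tab end of the tray to the other end, z up. A post 34 x 16 mm, 104 mm tall, stands at y = -98 mm and a clamp block 40 x 56 mm, 112 mm tall, at y = +118 mm (both at x = 0); between them runs the tray's pivot at z = 85 mm.
- tray_in (a point): middle of the aluminium tray's inner floor, on the pivot, 85 mm above the bench; its axes turn with the tray (x along the tray away from the push tab, y across, z out of the floor). Inside, the tray is 210 mm long (x +-105) and 160 mm wide (y +-80); walls 22 mm high, 3 mm thick. The floor is slippery (friction 0.12): cassettes slide freely once the tray is tipped.
- tray_tab (a point): top of the push tab, a flat lip 30 mm long (x -137 to -107 mm in the tray's frame) and 100 mm wide level with the rim of one end wall, 22 mm above the floor line and 123 mm from the pivot
- tray (a joint): tilt of the tray in rad: starts near 0 (level), grows as the tab end goes down, stops at 0.42 (tab then about 50 mm lower). A stiff pivot: about 4 N down on the tab moves it, and it stays where it is left.
- leg_post (a point): middle of the top of the upright round post at the free end of the support leg, 78 mm above the bench; the post is 16 mm across and clear from 12 mm above the bench upward; it can be pinched or pushed. 110 mm from the leg's hinge.
- leg_hinge (a point): the leg's vertical hinge axis, at x = +50, y = -130 mm in the stand's frame, 12 mm above the bench. The leg is an aluminium bar 16 mm wide lying 2 to 12 mm above the bench.
- leg (a joint): swing of the leg in rad, anticlockwise seen from above: 0 folded (lying along the stand's side, pointing to its -x), 1.5 swung out (pointing to the stand's -y) and seated. A toggle spring snaps it to the near end: let go below about 0.5 it goes back, beyond about 1.25 it goes home to 1.5 and is held there, in between it stays; 1 to 2 N at the post moves it.
- screw_head (a point): middle of the top of the lock screw's round knurled steel head, 149 mm above the bench, on top of the clamp block; head 30 mm across, 22 mm tall, vertical axis, at x = 0, y = +122 mm in the stand's frame. Grip it from the sides, fingers down, above the block; it does not rise or sink as it turns.
- lock_screw (a joint): angle of the lock screw in rad, growing clockwise seen from above; it starts between 1.2 and 2.6 and turns lightly (0.06 N m) until it seats at 5.0. There it stays at 5.0 and goes firm: turning the head on only winds up the washers under it (see screw_seat).
- screw_seat (a joint): wind-up in rad of the sprung washers under the lock screw's head, 0 until the screw is home; the head turned past home takes about 0.1 N m, rising by 1.2 N m per rad, and springs back to under 0.1 rad when let go. Over 0.5 rad the screw counts as forced.
- mat: thin blue drying mat fixed to the bench, 290 x 270 mm, 3 mm thick; origin under its middle
- cassette1: a rinsed sample cassette: white plastic block 44 x 28 x 18 mm (x, y, z) with grey slots on top, 25 g, all alike; origin at the middle of its underside. Three to five of them lie on the mat at the start; the others are absent (no pose).
- cassette2: a rinsed sample cassette: white plastic block 44 x 28 x 18 mm (x, y, z) with grey slots on top, 25 g, all alike; origin at the middle of its underside. Three to five of them lie on the mat at the start; the others are absent (no pose).
- cassette3: a rinsed sample cassette: white plastic block 44 x 28 x 18 mm (x, y, z) with grey slots on top, 25 g, all alike; origin at the middle of its underside. Three to five of them lie on the mat at the start; the others are absent (no pose).
- cassette4: a rinsed sample cassette: white plastic block 44 x 28 x 18 mm (x, y, z) with grey slots on top, 25 g, all alike; origin at the middle of its underside. Three to five of them lie on the mat at the start; the others are absent (no pose).
- cassette5: a rinsed sample cassette: white plastic block 44 x 28 x 18 mm (x, y, z) with grey slots on top, 25 g, all alike; origin at the middle of its underside. Three to five of them lie on the mat at the start; the others are absent (no pose).
- jar: amber glass jar with a white lid, 42 mm across, 50 mm tall, standing on the mat; not part of the job, leave it alone; origin under its middle
- tube: clear sample tube with an orange cap lying on the bench, 135 mm long, 24 mm across the cap; not part of the job, leave it alone; origin under its middle
- timer: flat white bench timer, 60 x 60 x 18 mm, lying on the mat; not part of the job, leave it alone; origin under its middle
- beaker: glass beaker, 60 mm across, 70 mm tall; not part of the job, leave it alone; origin under its middle
- reagent: glass bottle with a blue cap, 50 mm across, 100 mm tall; not part of the job, leave it alone; origin under its middle

How it is judged:
By the outcome, as a careful person would: the job done as asked, in the order asked, and still so for the second after the job is handed in, with the robot touching nothing.
Of cassette1, cassette2, cassette3, cassette4, cassette5 only 3 to 5 are there at a start; the rules pass over those that are not, and their reading is None.
At some moment in a run one of cassette1, cassette2, cassette3, cassette4, cassette5 may be knocked a few centimetres aside while the robot is not near it.
Once in a run the grip may slacken for a moment while it holds something.
It also fails if it takes over 210 s, if anything falls off the work surface, if the arm or the gripper's body presses on something with over 40 N, if the wrist force passes 120 N, or if a joint passes its speed limit or range.

## Working session

There is one attempt and no reset: what is moved stays moved. The work goes in short steps, each a Python script; the robot and the scene stay as the last script left them, time stands still between calls to the robot, and variables do not carry over. Pictures are saved under pics/ and viewed, and the job is handed in when it is done.

```bash
ls; mkdir -p pics; python3 - <<'E'
from station import ctrl,get_state,vision,models
import cv2
s=get_state();print({k:s[k] for k in('time','tcp_pos','eef_rot','width','contact_force')},ctrl.pinch_z)
for n in('scene','top','wrist'):
    p,d=vision.grab_frame(n);cv2.imwrite(f'pics/a_{n}.png',p);print(n,vision.camera_info(n))
E
```

```text
pics
{'time': 0.0, 'tcp_pos': array([ 0.17957444, -0.59812952,  0.23043132]), 'eef_rot': array([-8.71524104e-04,  9.89374941e-01,  1.45383791e-01, -1.38549094e-04]), 'width': 0.08541872962751976, 'contact_force': array([-0.12211429,  0.31356155, -0.33120341])} -0.0187
scene {'mtx': array([[451.96237429,   0.        , 311.67467596],
       [  0.        , 451.96237429, 234.90359468],
       [  0.        ,   0.        ,   1.        ]]), 'R': array([[ 0.84354457,  0.5369757 ,  0.00946876],
       [ 0.362881  , -0.55688166, -0.74712797],
       [-0.39591659,  0.63367177, -0.66461277]]), 't': array([-0.43991376, -0.1151096 ,  1.31239123])}
top {'mtx': array([[542.76373886,   0.        , 321.38235639],
       [  0.        , 542.76373886, 236.37274106],
       [  0.        ,   0.        ,   1.        ]]), 'R': array([[ 0.01232511, -0.99987898,  0.00949296],
       [-0.98728896, -0.01367328, -0.15834628],
       [ 0.15845692, -0.00742066, -0.98733801]]), 't': array([-0.03005173,  0.53062302,  1.45336611])}
wrist {'mtx': array([[430.51164063,   0.        , 320.32481774],
       [  0.        , 430.51164063, 239.72566868],
       [  0.        ,   0.        ,   1.        ]]), 'hand_eye': array([[-2.37047316e-04, -9.54947666e-01, -2.96774154e-01,
         7.63965854e-02],
       [ 9.99999252e-01, -5.82503004e-04,  1.07560831e-03,
         3.47695650e-04],
       [-1.20002148e-03, -2.96773677e-01,  9.54947090e-01,
        -1.43027036e-01],
       [ 0.00000000e+00,  0.00000000e+00,  0.00000000e+00,
         1.00000000e+00]])}
```

View pics/a_scene.png

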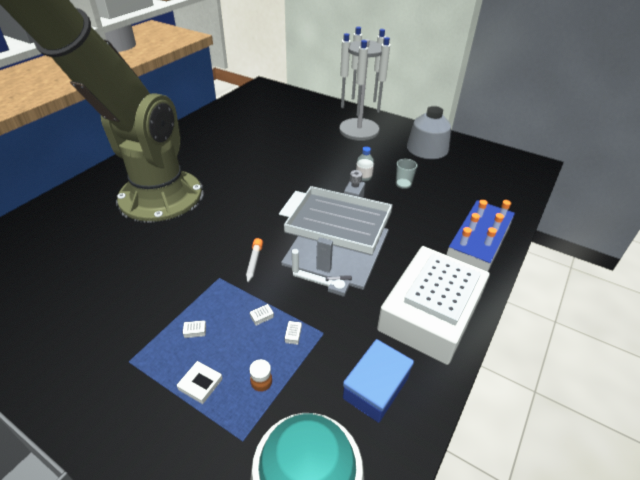

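View pics/a_top.png

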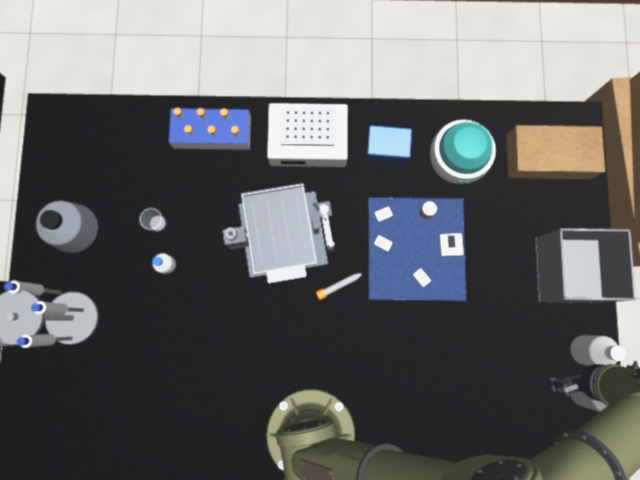

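The scene view shows the tray at about (340,215), with the leg post at (296,260), the screw at (356,180), and three cassettes at (193,328), (261,314) and (293,332). In the top view the tray is at (280,230) with its tab toward the robot at (286,273). The cassettes are at (384,213), (383,243) and (422,277).

```bash
cat > h.py <<'E'
from station import ctrl,get_state,vision,models,ticket
import numpy as np,cv2
from scipy.spatial.transform import Rotation as Ro
def q2R(q): return Ro.from_quat([q[1],q[2],q[3],q[0]]).as_matrix()
def R2q(R):
    x=Ro.from_matrix(R).as_quat(); return np.array([x[3],x[0],x[1],x[2]])
def down(a):
    """tool pointing down, tool y (jaw) axis at world yaw a"""
    y=np.array([np.cos(a),np.sin(a),0]);z=np.array([0,0,-1.]);x=np.cross(y,z)
    return R2q(np.column_stack([x,y,z]))
class Cam:
    def __init__(s,n):
        st=get_state();s.n=n;i=vision.camera_info(n)
        s.p,s.d=vision.grab_frame(n);s.K=i['mtx']
        if n=='wrist':
            T=np.eye(4);T[:3,:3]=q2R(st['eef_rot']);T[:3,3]=st['tcp_pos'];T=T@i['hand_eye'];s.Rw=T[:3,:3];s.o=T[:3,3]
        else: s.Rw=i['R'].T;s.o=-i['R'].T@i['t']
    def ray(s,uv):
        uv=np.atleast_2d(uv).astype(float);return np.c_[(uv[:,0]-s.K[0,2])/s.K[0,0],(uv[:,1]-s.K[1,2])/s.K[1,1],np.ones(len(uv))]@s.Rw.T
    def atz(s,uv,z):
        r=s.ray(uv);return s.o+r*((z-s.o[2])/r[:,2])[:,None]
    def dep(s,uv):
        uv=np.atleast_2d(uv);i=np.round(uv).astype(int);return s.o+s.ray(uv)*s.d[i[:,1],i[:,0]][:,None]
    def maskpts(s,m):
        v,u=np.nonzero(m&(s.d>0));return s.dep(np.c_[u,v])
    def proj(s,X):
        c=(np.atleast_2d(X)-s.o)@s.Rw;return np.c_[c[:,0]/c[:,2]*s.K[0,0]+s.K[0,2],c[:,1]/c[:,2]*s.K[1,1]+s.K[1,2]]
E
python3 - <<'E'
from h import *
np.set_printoptions(precision=4,suppress=True)
H={'screw_head':.149,'leg_post':.078,'leg_hinge':.012,'tray_tab':.107,'tray_in':.085,'cassette1':.021}
for n in('top','scene'):
    c=Cam(n)
    for k,z in H.items():
        for r in models.masks_of(n,k)[:6]:
            if r['p']>.2:
                m=r['mask'];P=c.maskpts(m)
                print(n,k,round(r['p'],2),r['point'],c.atz(r['point'],z)[0],'dep',np.median(P,0) if len(P) else 0,P[:,2].max() if len(P) else 0,len(P))
E
```

```text
top screw_head 0.64 [232.1, 234.5] [0.5156 0.2058 0.149 ] dep [0.5171 0.2102 0.1483] 0.15563449327922108 139
top leg_post 0.63 [331.0, 231.8] [ 0.5381 -0.0486  0.078 ] dep [ 0.5411 -0.0398  0.0136] 0.08417836630568121 237
top leg_hinge 0.67 [328.6, 233.2] [ 0.5452 -0.0435  0.012 ] dep [ 0.5523 -0.0392  0.0133] 0.08417836630568121 309
top tray_tab 0.74 [281.2, 229.9] [0.5364 0.0836 0.107 ] dep [0.5336 0.0897 0.0861] 0.1154673877938821 5550
top tray_in 0.89 [279.2, 229.6] [0.541  0.0905 0.085 ] dep [0.5335 0.0899 0.086 ] 0.1154673877938821 5569
top cassette1 0.72 [383.9, 243.9] [ 0.5155 -0.1981  0.021 ] dep [ 0.5177 -0.1953  0.0211] 0.029263757639712784 169
top cassette1 0.7 [421.9, 279.5] [ 0.4175 -0.3027  0.021 ] dep [ 0.4221 -0.3025  0.0213] 0.031159352663984397 162
top cassette1 0.58 [384.0, 214.0] [ 0.6007 -0.1989  0.021 ] dep [ 0.6013 -0.1959  0.0213] 0.030228602252380554 170
top cassette1 0.57 [278.3, 231.6] [0.5463 0.0974 0.021 ] dep [0.5332 0.0895 0.086 ] 0.1154673877938821 5518
scene screw_head 0.35 [294.1, 330.4] [ 0.658  -0.2736  0.149 ] dep [ 0.6031 -0.2024  0.0209] 0.0265
[... 226 characters left out ...]
0.08149282043883743 537
scene tray_tab 0.84 [336.4, 218.5] [0.5431 0.0735 0.107 ] dep [0.5308 0.0922 0.087 ] 0.11260422113456403 4786
scene tray_in 0.58 [338.0, 222.4] [0.5412 0.0864 0.085 ] dep [0.5318 0.0925 0.087 ] 0.11316612323405717 4922
scene tray_in 0.45 [406.5, 170.5] [0.5892 0.3877 0.085 ] dep [0.5693 0.4255 0.0499] 0.07439887825936964 501
scene cassette1 0.74 [192.0, 330.4] [ 0.4264 -0.3109  0.021 ] dep [ 0.4259 -0.3036  0.0208] 0.02537898979943487 343
scene cassette1 0.71 [294.0, 330.0] [ 0.6025 -0.1958  0.021 ] dep [ 0.6023 -0.2011  0.021 ] 0.026581103710758502 300
scene cassette1 0.67 [262.8, 316.1] [ 0.5266 -0.2021  0.021 ] dep [ 0.519  -0.1989  0.0204] 0.024911453356220692 332
```

```bash
python3 - <<'E'
from h import *
np.set_printoptions(precision=4,suppress=True)
for n in('top','scene'):
    c=Cam(n);P=c.maskpts(np.ones((480,640),bool))
    near=lambda x,y,r:np.hypot(P[:,0]-x,P[:,1]-y)<r
    S=P[near(.517,.21,.04)&(P[:,2]>.143)&(P[:,2]<.158)]
    print(n,'screw',S.mean(0),cv2.minEnclosingCircle(S[:,:2].astype('f')),len(S))
    L=P[near(.57,-.05,.12)&(P[:,2]>.072)&(P[:,2]<.085)&(P[:,1]<-.02)]
    print('legpost',L.mean(0) if len(L) else 0,L.min(0),L.max(0),len(L))
    m=near(.533,.09,.2)&(P[:,2]>.1)&(P[:,2]<.114); R=P[m]
    print('rim',cv2.minAreaRect(R[:,:2].astype('f')),len(R))
    m=near(.533,.09,.2)&(P[:,2]>.082)&(P[:,2]<.09)&(P[:,1]>-.02)&(P[:,1]<.19); R=P[m]
    print('floor',cv2.minAreaRect(R[:,:2].astype('f')),len(R), R[:,2].mean())
    A=np.c_[R[:,:2],np.ones(len(R))];print('plane',np.linalg.lstsq(A,R[:,2],rcond=None)[0])
    cv2.imwrite(f'pics/b_{n}.png',cv2.resize(c.p[170:300,200:470] if n=='top' else c.p[150:400,150:420],None,fx=2.9 if n=='top' else 2.3,fy=2.9 if n=='top' else 2.3,interpolation=cv2.INTER_CUBIC))
E
```

```text
top screw [0.5186 0.2102 0.1487] ((0.5194917321205139, 0.2103269100189209), 0.01581321842968464) 112
legpost [ 0.5062 -0.0483  0.0785] [ 0.499  -0.0543  0.0749] [ 0.5134 -0.0408  0.0815] 28
rim ((0.5232115983963013, 0.10788332670927048), (0.24546149373054504, 0.25157615542411804), 10.765166282653809) 1018
floor ((0.5410728454589844, 0.0907396450638771), (0.21496623754501343, 0.205957293510437), 10.519083023071289) 3500 0.08577376032973354
plane [0.0075 0.0023 0.0815]
scene screw [0.5186 0.2081 0.1486] ((0.5183187127113342, 0.2112349569797516), 0.01697111874818802) 90
legpost [ 0.5061 -0.0485  0.077 ] [ 0.4973 -0.0554  0.072 ] [ 0.5134 -0.0397  0.0819] 38
rim ((0.5216034650802612, 0.10783082246780396), (0.2455817461013794, 0.25386151671409607), 10.674639701843262) 1311
floor ((0.5421688556671143, 0.08027869462966919), (0.21577487885951996, 0.19217655062675476), 10.520732879638672) 3257 0.08586960711828814
plane [0.0135 0.0033 0.0783]
```

View pics/b_top.png

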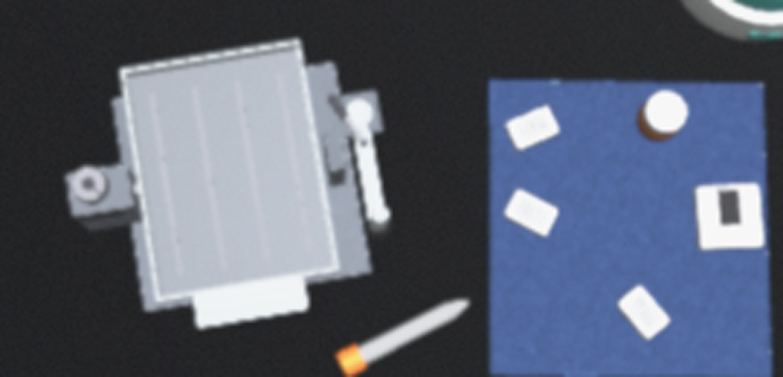

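View pics/b_scene.png

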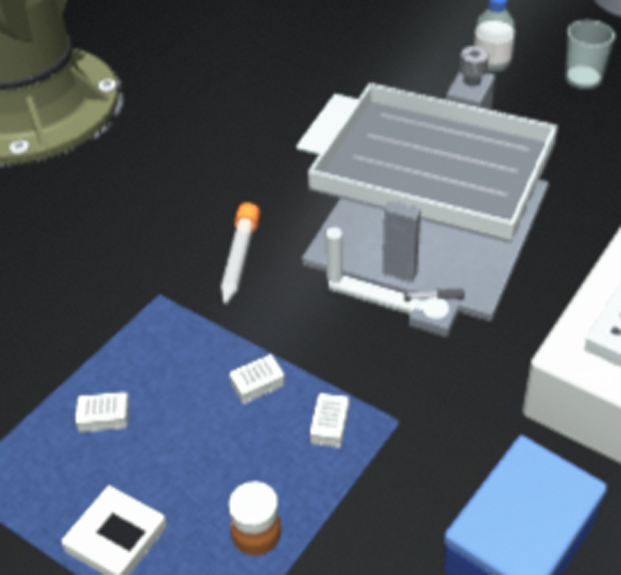

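```bash
python3 - <<'E'
from h import *
ctrl.close_gripper(20)
s=get_state();p=np.array(s['tcp_pos']);p[2]=.32;ctrl.movel(p)
po,a=legpose(0,.024,.25);ctrl.movep(po,down(a+np.pi))
s=get_state();print(s['time'],s['tcp_pos'],po,s['qpos'],s['width'])
c=Cam('wrist');cv2.imwrite('pics/c_wrist.png',c.p)
c=Cam('scene');cv2.imwrite('pics/c_scene.png',c.p)
E
```

```text
4.8167 [ 0.502  -0.0261  0.2499] [ 0.5019 -0.0248  0.25  ] [ 0.6451  0.4021 -0.9227  1.7788  0.3514  1.1363 -0.2074] 0.00039155427168394185
```

View pics/c_wrist.png

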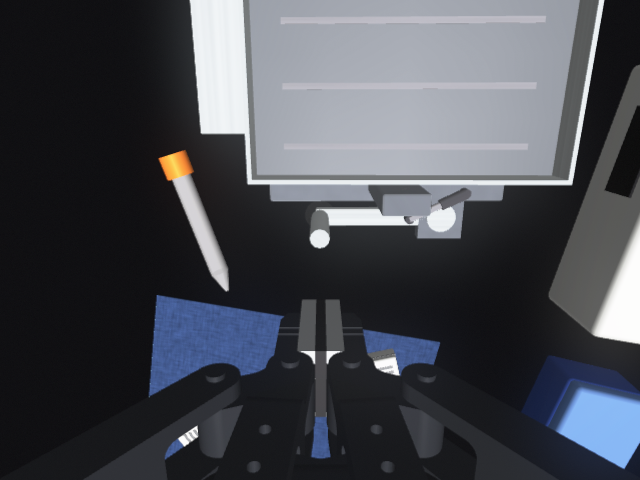

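View pics/c_scene.png

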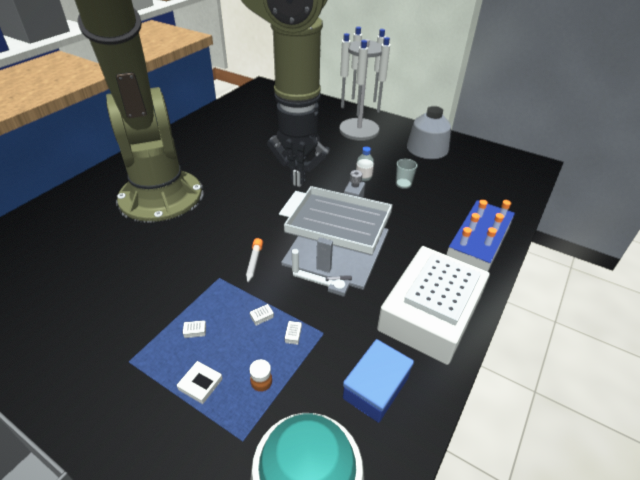

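The wrist view shows the leg post top at about (319,238) with the leg still folded, and the tube at (195,220) well clear. Next I check the post position and then push it along the arc.

```bash
python3 - <<'E'
from h import *
c=Cam('wrist');print('post',c.atz([319,238],.078),'exp',legpose(0,0)[0])
p,a=legpose(0,.024,.045)
ctrl.movel(p,down(a+np.pi),max_speed=.1)
s=get_state();f0=np.array(s['contact_force']);print(s['tcp_pos'],f0)
for th in np.arange(0.0,1.56,.1):
    p,a=legpose(min(th,1.48),.019,.045)
    ctrl.movel(p,down(a+np.pi),max_speed=.08)
    f=np.array(get_state()['contact_force']);print(round(th,2),f)
    if np.linalg.norm(f[:2])>15: print('high');break
print(get_state()['time'])
c=Cam('scene');cv2.imwrite('pics/d_scene.png',c.p[150:400,150:450])
c=Cam('top');cv2.imwrite('pics/d_top.png',c.p)
E
```

```text
post [[ 0.5056 -0.047   0.078 ]] exp [ 0.5063 -0.0484  0.045 ]
[ 0.5022 -0.0249  0.0454] [0.3661 0.0636 0.1389]
0.0 [-0.0531  0.7616  0.6342]
0.1 [-1.052   1.0073 -0.5233]
0.2 [-1.0577  0.0584  0.4113]
0.3 [-0.378   0.3384  0.134 ]
0.4 [ 0.007  -0.2694  0.4004]
0.5 [-1.2055  0.7584 -1.23  ]
0.6 [-0.5249 -0.4419 -0.5144]
0.7 [ 0.2879  0.876  -0.4538]
0.8 [ 0.0111 -0.3285  0.1372]
0.9 [-0.6258  0.6393 -0.3601]
1.0 [ 0.0396 -0.2663 -0.1841]
1.1 [-0.6314  0.3627  0.2865]
1.2 [-0.8578  0.0253  0.6834]
1.3 [ 0.5547  0.2163 -0.4104]
1.4 [-0.4093  0.1021 -0.2025]
1.5 [-0.9556  0.4546  0.0054]
11.7583
```

View pics/d_scene.png

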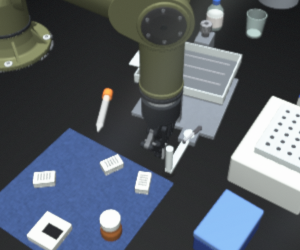

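View pics/d_top.png

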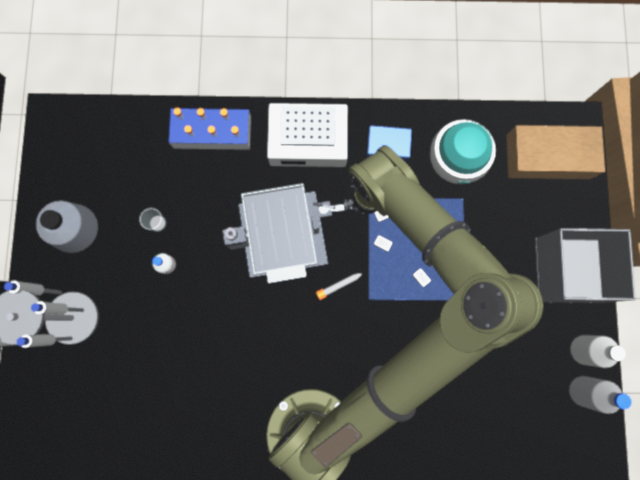

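The scene view shows the leg pointing away from the stand, with its post at about (168,157) in the crop. I'll back off and measure the leg and cassettes.

```bash
python3 - <<'E'
from h import *
p,a=legpose(1.48,.035,.045);ctrl.movel(p)
p[2]=.2;ctrl.movel(p)
ctrl.ungrasp()
# look pose over mat: camera is offset along tool +x
for a in (np.pi/2,-np.pi/2,0,np.pi):
    q=ctrl.ik([.47,-.22,.36],down(a));print(a,None if q is None else np.round(q,2))
ctrl.movep([.40,-.24,.36],down(-np.pi/2))
c=Cam('wrist');cv2.imwrite('pics/e_wrist.png',c.p)
for r in models.masks_of('wrist','cassette1'):
    P=c.maskpts(r['mask']);P=P[(P[:,2]>.012)&(P[:,2]<.032)]
    if r['p']>.2 and len(P)>20: print('c',round(r['p'],2),r['point'],cv2.minAreaRect(P[:,:2].astype('f')),P[:,2].mean())
c=Cam('scene');cv2.imwrite('pics/e_scene.png',c.p)
P=c.maskpts(np.ones((480,640),bool))
L=P[(np.hypot(P[:,0]-.62,P[:,1]+.13)<.06)&(P[:,2]>.05)&(P[:,2]<.085)];print('post',L.mean(0) if len(L) else 0,len(L),'exp',legpose(1.5,0)[0])
for r in models.recognise('scene','cassette1'): print(round(r['p'],2),r['point'],c.atz(r['point'],.018))
print(get_state()['time'])
E
```

```text
1.5707963267948966 [ 1.22  0.51 -1.39  1.53  0.5   1.52  1.4 ]
-1.5707963267948966 [-0.13  0.32  0.75  1.54 -0.22  1.37 -0.93]
0 [ 1.04  0.35 -0.94  1.53  0.29  1.41  0.08]
3.141592653589793 [-0.33  0.43  1.15  1.55 -0.4   1.42 -2.3 ]
c 0.58 [373.2, 152.5] ((0.42390555143356323, -0.30215612053871155), (0.04377462714910507, 0.028334317728877068), 41.22507858276367) 0.021151505986893894
post [ 0.6268 -0.1397  0.0682] 101 exp [ 0.627  -0.1374  0.045 ]
0.73 [193.1, 327.9] [[ 0.4219 -0.3036  0.018 ]]
0.68 [294.6, 329.9] [[ 0.6022 -0.1931  0.018 ]]
0.51 [261.1, 315.4] [[ 0.5208 -0.2007  0.018 ]]
0.29 [339.6, 219.6] [[0.5019 0.1697 0.018 ]]
16.0917
```

View pics/e_wrist.png

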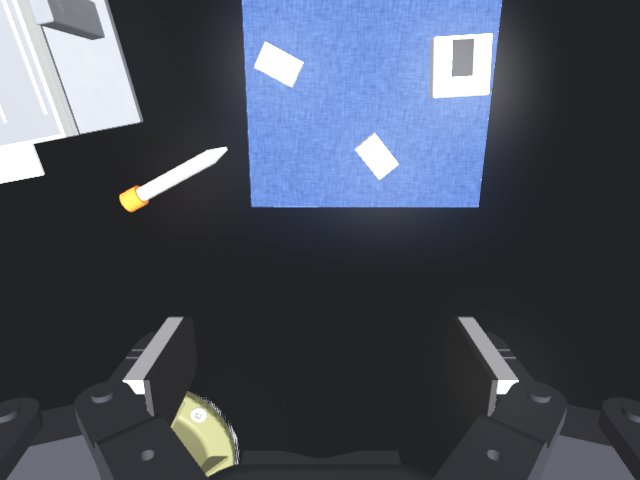

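View pics/e_scene.png

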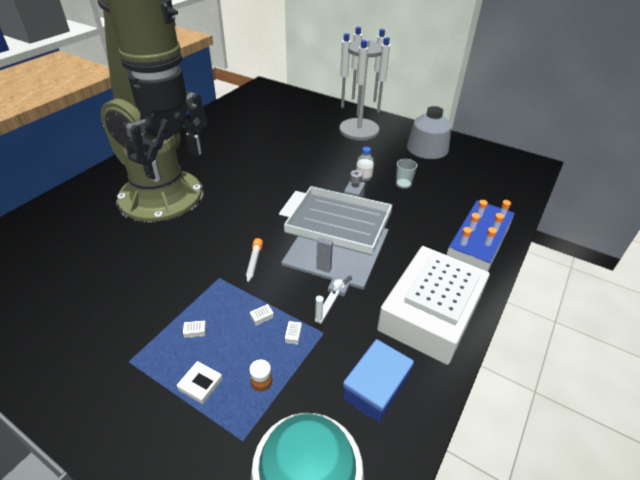

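Leg is seated: the measured post is at (0.627,-0.140) against (0.627,-0.137) expected. I'll pick the far cassette first, since it gives more clearance.

```bash
cat >> h.py <<'E'
def choose(p,a):
    """jaw yaw a mod pi -> quaternion, least joint motion"""
    q0=np.array(get_state()['qpos']);b=None
    for k in(-1,0,1,2):
        q=ctrl.ik(p,down(a+k*np.pi))
        if q is None: continue
        q=np.array(q);c=np.abs(q-q0).sum()+(5 if abs(q[6])>2.6 else 0)
        if b is None or c<b[0]-1e-6: b=(c,down(a+k*np.pi),q)
    return b[1]
def find(cam,near=None,names='cassette1'):
    c=Cam(cam);out=[]
    for r in models.masks_of(cam,names):
        P=c.maskpts(r['mask'])
        P=P[(P[:,2]>.014)&(P[:,2]<.03)] if len(P) else P
        if r['p']<.25 or len(P)<30: continue
        (x,y),(w,h),an=cv2.minAreaRect(P[:,:2].astype('f'))
        if w<h: an+=90;w,h=h,w
        if not(.034<w<.056 and .02<h<.042): continue
        out.append((x,y,np.radians(an),w,h,r['p'],r['point']))
    return c,out
def look(xy,tag,z=.26):
    p=[xy[0]-.115,xy[1],z];ctrl.movep(p,choose(p,-np.pi/2))
    for _ in range(3):
        c,o=find('wrist');cv2.imwrite(f'pics/{tag}.png',c.p)
        o=[r for r in o if np.hypot(r[0]-xy[0],r[1]-xy[1])<.05]
        if o: return min(o,key=lambda r:np.hypot(r[0]-xy[0],r[1]-xy[1]))
    return None
def pick(r,z=.004,force=35):
    x,y,an=r[:3];a=an+np.pi/2
    p=np.array([x,y,.12]);q=choose(p,a);ctrl.movep(p,q)
    ctrl.movel([x,y,z],q,max_speed=.1)
    ctrl.close_gripper(force);w=get_state()['width']
    ctrl.movel([x,y,.14],q,max_speed=.15)
    s=get_state();print('grip w',w,s['width'],'F',s['contact_force'],'t',s['time']);return s['width']
def place(sx,sy,zg):
    p=W(sx,sy,.20);q=choose(p,YS)
    s=get_state();t=np.array(s['tcp_pos']);t[2]=.2;ctrl.movel(t,max_speed=.2)
    ctrl.movel(p,q,max_speed=.18)
    print('held',get_state()['width'])
    ctrl.movel(W(sx,sy,.085+zg-.003+.0015),q,max_speed=.1)
    print('at place',get_state()['width'],get_state()['contact_force'])
    ctrl.ungrasp();ctrl.movel(p,q,max_speed=.15)
    print('t',get_state()['time'])
E
python3 - <<'E'
from h import *
p=[.6021-.115,-.1965,.26]
r=look((.6021,-.1965),'f1');print(r,get_state()['time'])
E
```

```text
(0.6206613779067993, -0.2152470350265503, np.float64(1.987073538757069), 0.04425744339823723, 0.02813243679702282, 0.56, [339.0, 29.6]) 16.8083
```

View pics/f1.png

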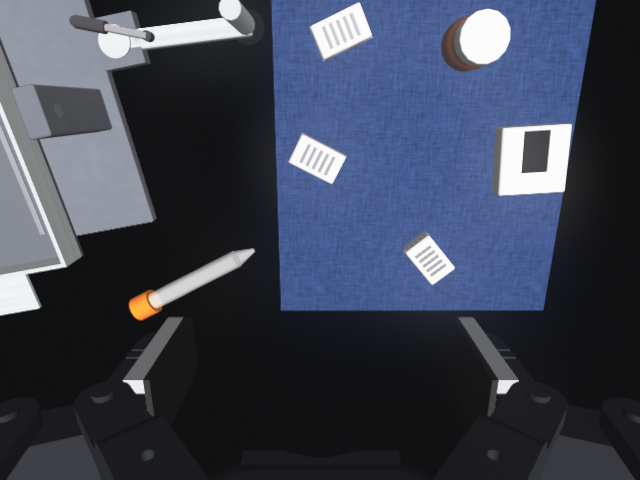

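```bash
python3 - <<'E'
from h import *
for n in('wrist','scene','top'):
    c,o=find(n)
    for r in o: print(n,[round(float(v),4) for v in r[:6]],r[6])
print(np.round(get_state()['tcp_pos'],4))
E
```

```text
wrist [0.6207, -0.2154, 1.9888, 0.0446, 0.0282, 0.81] [339.1, 32.3]
wrist [0.4241, -0.3018, 0.6967, 0.0437, 0.0282, 0.72] [426.5, 257.2]
wrist [0.5183, -0.1956, 1.1075, 0.0443, 0.0281, 0.68] [314.4, 156.6]
scene [0.422, -0.3023, 0.6842, 0.0447, 0.031, 0.84] [192.2, 327.4]
scene [0.5167, -0.1957, 1.1668, 0.0448, 0.0304, 0.57] [262.8, 314.4]
scene [0.6195, -0.2154, 1.9788, 0.0467, 0.0285, 0.55] [296.0, 341.7]
top [0.6207, -0.2128, 2.02, 0.0418, 0.0276, 0.67] [386.4, 206.4]
top [0.422, -0.3021, 0.7623, 0.0372, 0.0292, 0.45] [422.6, 277.6]
[ 0.487  -0.1969  0.2608]
```

All three cameras agree that the far cassette was just knocked to (0.6207,-0.215). I'll pick it there.

```bash
python3 - <<'E'
from h import *
w=pick((.6207,-.2152,1.987),.005)
if w>.02: place(.042,50e-3,.005)
c=Cam('scene');cv2.imwrite('pics/g1.png',c.p)
for n in('scene',):
    c,o=find(n)
    for r in o: print(n,[round(float(v),4) for v in r[:6]],r[6])
E
```

```text
grip w 0.027197101314787985 0.027155158627450923 F [-0.107   0.3537 -0.1647] t 20.9083
held 0.026927668929551583
at place 0.02713957969066432 [-0.0205  0.1918  0.0052]
t 27.175
scene [0.5166, -0.1949, 1.0823, 0.0444, 0.0316, 0.74] [263.6, 314.8]
scene [0.4221, -0.3019, 0.7417, 0.043, 0.0301, 0.71] [191.0, 326.5]
```

View pics/g1.png

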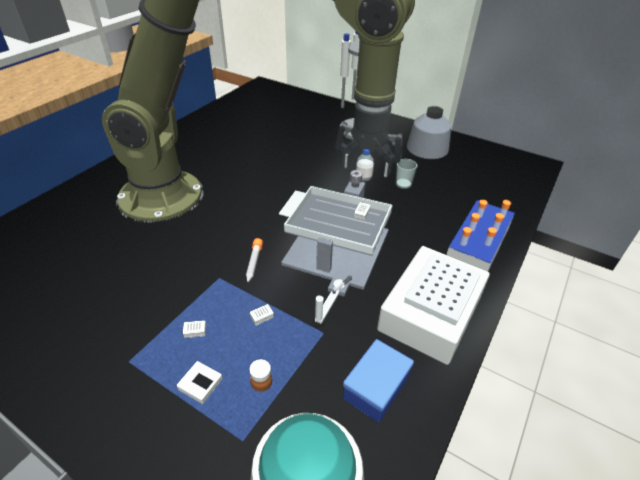

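The first cassette lies in the far half of the tray at (362,210). The other two are next.

```bash
python3 - <<'E'
from h import *
r=look((.5175,-.1952),'f2');print(r)
if r:
    w=pick(r,.005)
    if w>.02: place(.042,0,.005)
    c=Cam('scene');cv2.imwrite('pics/g2.png',c.p[150:400,100:450])
E
```

```text
(0.5177325010299683, -0.1957784742116928, np.float64(1.0999526418621954), 0.04364868625998497, 0.028219949454069138, 0.63, [319.4, 53.5])
grip w 0.027224259651575836 0.027191411331853852 F [-0.0538  0.0866 -0.6026] t 32.7583
held 0.027539796913195354
at place 0.02720733261727407 [-0.5143  0.2086 -0.6363]
t 37.7917
```

View pics/g2.png

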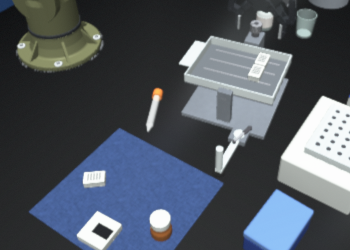

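Two cassettes are now in the tray, at (265,58) and (257,71) in the crop. One is left at (94,180).

```bash
python3 - <<'E'
from h import *
r=look((.4235,-.302),'f3');print(r)
if r:
    w=pick(r,.005)
    if w>.02: place(.042,-50e-3,.005)
# look from above over tray
    p=W(-.09,0,.33);ctrl.movep(p,choose(p,YS-np.pi/2))
    c=Cam('wrist');cv2.imwrite('pics/g3w.png',c.p)
    c=Cam('scene');cv2.imwrite('pics/g3.png',c.p[150:400,100:450])
E
```

```text
(0.4231271743774414, -0.30224353075027466, np.float64(0.6961244097051118), 0.044482164084911346, 0.028245311230421066, 0.88, [317.9, 55.3])
grip w 0.026845447835002176 0.027333785000359472 F [-0.0123  0.2135 -0.8994] t 43.375
held 0.0270177456990418
at place 0.027049354324317574 [ 0.2548 -1.236  -0.0581]
t 48.9
```

View pics/g3.png

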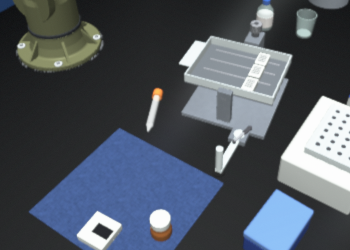

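View pics/g3w.png

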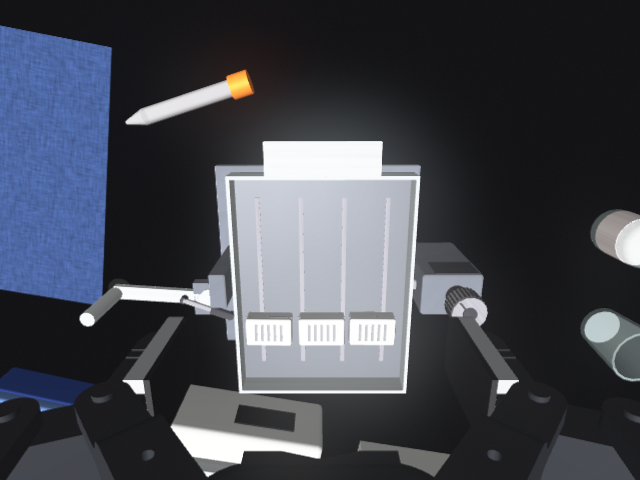

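All three cassettes sit in a row in the far half, at rows 313–345 in the wrist view with the tab at the top of that picture. Now I push the tab down.

```bash
python3 - <<'E'
from h import *
s=get_state();t=np.array(s['tcp_pos']);
p=W(-.122,0,.25);q=choose(p,YS+np.pi/2);ctrl.movep(p,q);ctrl.close_gripper(20)
ctrl.movel(W(-.122,0,.113),q,max_speed=.12)
f0=np.array(get_state()['contact_force']);print(f0)
for th in np.arange(0.02,.52,.04):
    x=-.122*np.cos(th)-.022*np.sin(th);z=.085-.122*np.sin(th)+.022*np.cos(th)
    ctrl.movel(W(x,0,z),q,max_speed=.05)
    s=get_state();f=np.array(s['contact_force']);print(round(th,2),round(z,4),s['tcp_pos'][2],f)
    if f[2]-f0[2]>14: break
ctrl.pause(1.0)
c=Cam('scene');cv2.imwrite('pics/h1.png',c.p[150:400,100:450])
c=Cam('wrist');cv2.imwrite('pics/h1w.png',c.p)
print(get_state()['time'])
E
```

```text
[0.2435 0.6875 0.5464]
0.02 0.1046 0.10439986182367013 [ 0.7154 -0.269   0.6303]
0.06 0.0996 0.09949243529416918 [-0.7334  0.7298  0.51  ]
0.1 0.0947 0.09459235089259038 [-0.9495 -0.5449 -0.3402]
0.14 0.0898 0.08966221582789165 [0.1798 0.2134 0.8455]
0.18 0.0848 0.08470771005597338 [-0.3318  0.1121 -0.6975]
0.22 0.0798 0.07974859493948926 [ 0.7423 -0.3978  0.1719]
0.26 0.0749 0.07479863309232604 [-1.0385  0.3979 -0.3385]
0.3 0.07 0.06983885662779796 [ 0.0217 -0.6236  0.4095]
0.34 0.0651 0.06483261006341101 [-0.5105  0.6056  0.0273]
0.38 0.0602 0.05991700635707002 [-0.4299 -0.5351 -0.7402]
0.42 0.0553 0.057734787919377306 [-12.5547  -1.277   47.227 ]
56.6083
```

View pics/h1.png

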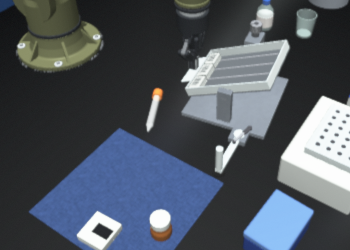

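View pics/h1w.png

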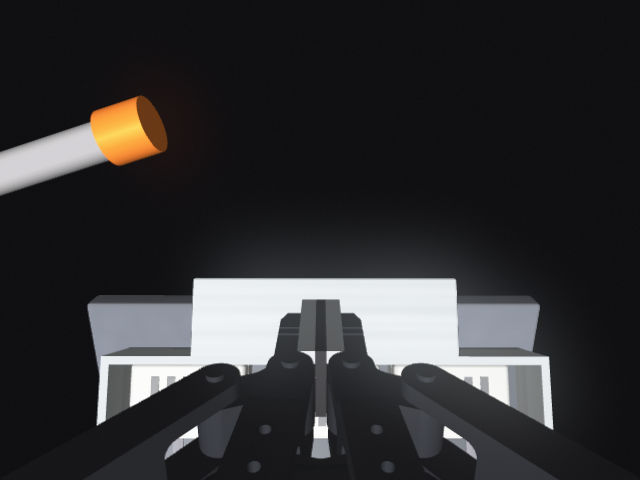

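```bash
python3 - <<'E'
from h import *
t=np.array(get_state()['tcp_pos']);t[2]+=.012;ctrl.movel(t,max_speed=.05);print(get_state()['contact_force'])
t[2]=.27;ctrl.movel(t)
p=W(-.21,0,.33);q=choose(p,YS-np.pi/2)
p=W(.02,0,.36);ctrl.movep(p,choose(p,YS+np.pi/2))
c=Cam('wrist');cv2.imwrite('pics/i1w.png',c.p)
for n in('scene','wrist','top'):
    c=Cam(n);P=c.maskpts(np.ones((480,640),bool))
    d=P[:,:2]-O;X=d[:,0]*np.cos(YS)+d[:,1]*np.sin(YS);Y=-d[:,0]*np.sin(YS)+d[:,1]*np.cos(YS)
    m=(abs(X)<.07)&(abs(Y)<.06)&(P[:,2]>.03)&(P[:,2]<.18)&(X>-.04)
    if m.sum()>100:
        A=np.c_[X[m],np.ones(m.sum())]
        k=np.linalg.lstsq(A,P[m,2],rcond=None)[0];r=P[m,2]-A@k
        g=abs(r)<.006;k=np.linalg.lstsq(A[g],P[m,2][g],rcond=None)[0];print(n,'tilt',np.arctan(k[0]),k[1],g.sum(),m.sum())
c=Cam('scene');cv2.imwrite('pics/i1.png',cv2.resize(c.p[160:300,240:420],None,fx=4,fy=4,interpolation=cv2.INTER_CUBIC))
print(get_state()['time'])
E
```

```text
[0.0947 0.6671 0.9083]
scene tilt 0.4179401748523034 0.08653875585859047 1096 1096
wrist tilt 0.42184270952658276 0.08557634656789402 15338 15338
top tilt 0.42527381416287763 0.0847193024754612 151 160
59.4917
```

View pics/i1w.png

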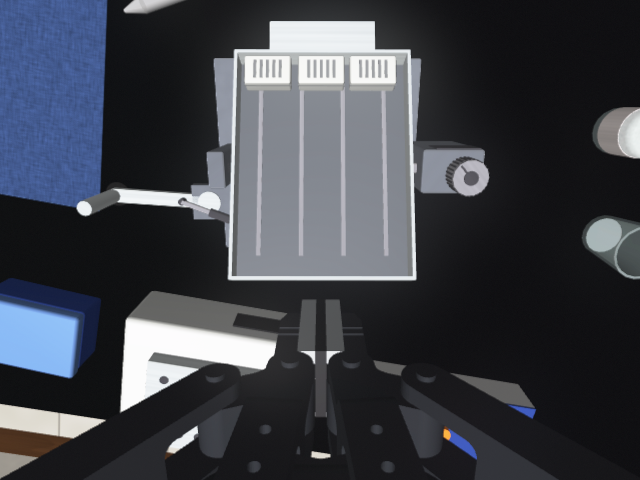

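View pics/i1.png

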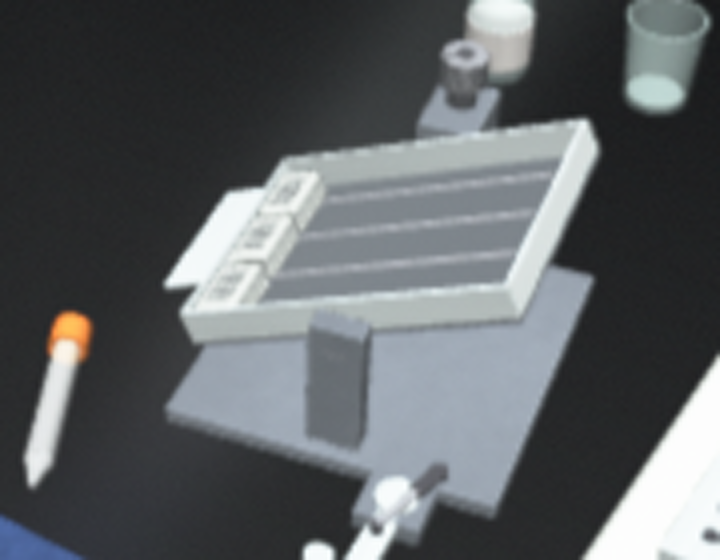

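The tray is fully tipped: the three cameras give 0.418, 0.422 and 0.425 rad. All three cassettes rest against the tab end, at row 70 in the wrist view. Now the lock screw, at (470,177) in that view.

```bash
python3 - <<'E'
from h import *
c=Cam('wrist')
for r in models.masks_of('wrist','screw_head')[:2]:
    P=c.maskpts(r['mask']);S=P[(P[:,2]>.144)&(P[:,2]<.154)];print(r['p'],r['point'],cv2.minEnclosingCircle(S[:,:2].astype('f')) if len(S) else 0, P[:,2].max())
P=c.maskpts(np.ones((480,640),bool));S=P[(np.hypot(P[:,0]-.519,P[:,1]-.21)<.03)&(P[:,2]>.145)&(P[:,2]<.155)]
print('head',S.mean(0),cv2.minEnclosingCircle(S[:,:2].astype('f')),len(S),W(0,.122,0))
T=np.array([get_state()['wrist_torque'] for _ in range(5)]);print(T)
q0=np.array(get_state()['qpos']);print(q0)
for a in np.arange(-3.1,3.2,.4):
    q=ctrl.ik(W(0,.122,.26),down(a));print(round(a,1),None if q is None else np.round(q,2))
E
```

```text
0.92 [467.4, 176.4] ((0.5184037089347839, 0.21086318790912628), 0.015949038788676262) 0.1525658772790458
0.52 [465.7, 176.1] ((0.5186234712600708, 0.210668683052063), 0.015932045876979828) 0.1525658772790458
head [0.5182 0.2101 0.1493] ((0.5184037089347839, 0.21086318790912628), 0.015949038788676262) 1102 [0.5188 0.2103 0.    ]
[[-0.0227  0.0471  0.0158]
 [-0.0227  0.0471  0.0158]
 [-0.0227  0.0471  0.0158]
 [-0.0227  0.0471  0.0158]
 [-0.0227  0.0471  0.0158]]
[-0.141   0.3395 -0.1026  1.4146  0.0348  1.3893  1.5122]
-3.1 [-0.14  0.4  -0.43  1.63  0.18  1.15  2.57]
-2.7 [ 0.28  0.61 -1.22  1.62  0.58  1.33  2.56]
-2.3 [-1.09  0.61  1.15  1.64 -0.57  1.28 -2.13]
-1.9 [-1.09  0.61  1.15  1.64 -0.57  1.28 -1.73]
-1.5 [-1.09  0.61  1.15  1.64 -0.57  1.28 -1.33]
-1.1 [-0.73  0.41  0.45  1.63 -0.19  1.14 -1.33]
-0.7 [-0.67  0.4   0.36  1.63 -0.15  1.14 -0.97]
-0.3 [-0.62  0.39  0.28  1.63 -0.12  1.13 -0.61]
0.1 [-0.56  0.38  0.19  1.63 -0.08  1.13 -0.25]
0.5 [-0.5   0.38  0.11  1.63 -0.04  1.13  0.12]
0.9 [-0.45  0.38  0.03  1.63 -0.01  1.13  0.48]
1.3 [-0.39  0.38 -0.06  1.63  0.02  1.13  0.85]
1.7 [-0.34  0.38 -0.13  1.63  0.05  1.14  1.22]
2.1 [-0.29  0.38 -0.21  1.63  0.09  1.14  1.58]
2.5 [-0.23  0.39 -0.29  1.63  0.12  1.14  1.95]
2.9 [-0.18  0.39 -0.37  1.63  0.15  1.15  2.32]
```

```bash
python3 - <<'E'
from h import *
q=ctrl.ik([.5186,.2105,.26],down(3.1));print(np.round(q,2))
ctrl.ungrasp();ctrl.set_joints(q)
print(get_state()['qpos'],get_state()['tcp_pos'])
Q=down(3.1);ctrl.movel([.5186,.2105,.128],Q,max_speed=.1)
print(get_state()['qpos'],get_state()['tcp_pos'])
T=[]
for _ in range(6): ctrl.pause(.05);T.append(get_state()['wrist_torque'])
print('base',np.mean(T,0),np.std(T,0))
ctrl.close_gripper(60)
T=[]
for _ in range(6): ctrl.pause(.05);T.append(get_state()['wrist_torque'])
s=get_state();print('grip',np.mean(T,0),np.std(T,0),s['width'],s['contact_force'],s['time'],s['qpos'])
c=Cam('scene');cv2.imwrite('pics/j1.png',cv2.resize(c.p[130:270,250:430],None,fx=4,fy=4,interpolation=cv2.INTER_CUBIC))
E
```

```text
[-0.15  0.4  -0.41  1.63  0.17  1.15  2.5 ]
[-0.152   0.3965 -0.4094  1.6261  0.1696  1.1537  2.4947] [0.5192 0.2098 0.2604]
[-0.184   0.5253 -0.3733  1.8141  0.2469  0.8468  2.4241] [0.5189 0.2107 0.1286]
base [ 0.0119  0.0334 -0.0186] [0.0145 0.0288 0.0462]
grip [-0.1538  0.7032 -0.0349] [0.0312 0.017  0.0285] 0.02787042683705805 [-3.0536 -0.0816  4.7681] 63.9417 [-0.1842  0.5252 -0.3737  1.815   0.2464  0.8478  2.424 ]
```

View pics/j1.png

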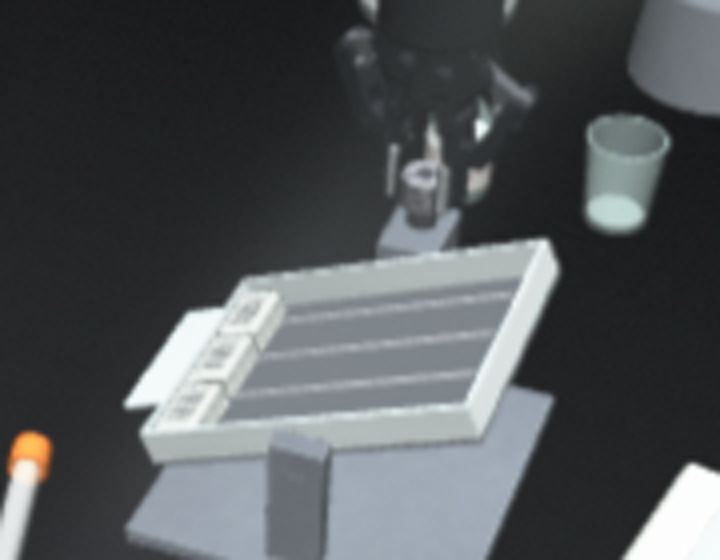

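```bash
cat >> h.py <<'E'
def tz(n=6):
    T=[]
    for _ in range(n): ctrl.pause(.04);T.append(get_state()['wrist_torque'][2])
    return np.mean(T)
def turn(total,step,lim=.14,n=5):
    q=np.array(get_state()['qpos']);a0=q[6];done=0
    while done<total-1e-9:
        done=min(total,done+step);q[6]=a0-done;ctrl.set_joints(q);t=tz(n)
        print(round(done,2),round(t,3),round(get_state()['width'],4),end=' | ')
        if t>lim:
            t=tz(8);print('confirm',t)
            if t>lim: return done,True
    return done,False
E
python3 - <<'E'
from h import *
print(turn(1.2,.15,.14,4));s=get_state();print(s['time'],s['qpos'][6],s['tcp_pos'])
c=Cam('wrist');cv2.imwrite('pics/k1.png',c.p)
E
```

```text
0.15 0.03 0.028 | 0.3 -0.0 0.0284 | 0.45 -0.038 0.0279 | 0.6 -0.05 0.0279 | 0.75 -0.054 0.0283 | 0.9 -0.054 0.0277 | 1.05 -0.059 0.028 | 1.2 -0.073 0.0279 | (1.2, False)
67.4583 1.2290586476967182 [0.5171 0.2112 0.1284]
```

View pics/k1.png

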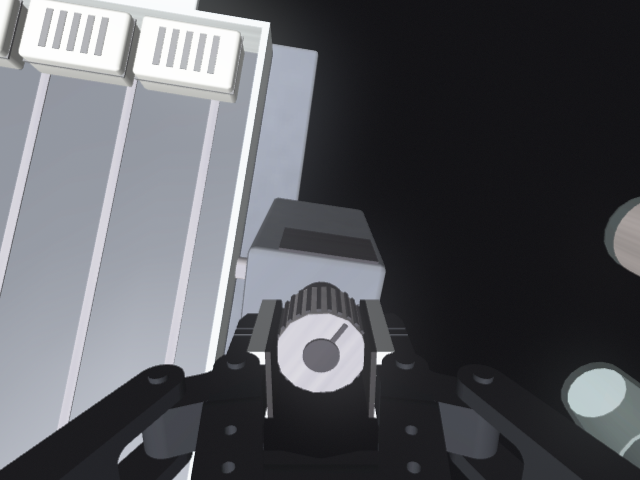

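The head is centred between the fingers at (320,353), with its index mark at about (340,333). I'll continue in finer steps and watch the torque and the mark.

```bash
python3 - <<'E'
from h import *
s=get_state();print(s['contact_force'],s['wrist_torque'])
r=turn(1.05,.15,.12,4);print(r);s=get_state();print(s['time'],s['qpos'][6],s['tcp_pos'],s['contact_force'])
c=Cam('wrist');cv2.imwrite('pics/k2.png',c.p[240:440,220:420])
E
```

```text
[-6.3084  1.0589  6.3706] [ 0.1842  1.2983 -0.0724]
0.15 0.046 0.0282 | 0.3 0.024 0.0278 | 0.45 -0.05 0.0279 | 0.6 -0.068 0.028 | 0.75 -0.062 0.0281 | 0.9 -0.059 0.0276 | 1.05 -0.05 0.0279 | (1.05, False)
70.5417 0.18256635059068457 [0.5172 0.2121 0.1284] [-3.8269  3.5122  3.6798]
```

View pics/k2.png

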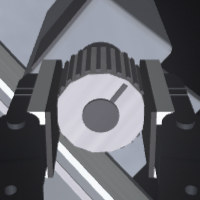

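The mark has stayed put relative to the fingers, so there is no slip after 2.25 rad. Running friction reads about -0.06 N m, which means the reading has the opposite sign to what I assumed. I'll switch to a threshold on the absolute torque.

```bash
sed -i 's/if t>lim:/if abs(t)>lim:/g' h.py; python3 - <<'E'
from h import *
r=turn(.9,.06,.13,5);print(r);s=get_state();print(s['time'],s['qpos'][6],s['tcp_pos'],s['contact_force'])
c=Cam('wrist');cv2.imwrite('pics/k3.png',c.p[240:440,220:420])
E
```

```text
0.06 0.031 0.0283 | 0.12 -0.011 0.0282 | 0.18 -0.002 0.0279 | 0.24 -0.007 0.028 | 0.3 0.008 0.0281 | 0.36 -0.016 0.0282 | 0.42 0.023 0.0278 | 0.48 0.061 0.0276 | 0.54 0.122 0.028 | 0.6 0.201 0.028 | confirm 0.20057627949708104
(0.6000000000000001, True)
75.5083 -0.4161772825060459 [0.5176 0.2124 0.1285] [ 0.1102  5.0631 -0.0888]
```

View pics/k3.png

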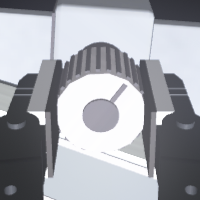

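The torque now climbs at about 1.3 N m per rad, which is the washer spring winding up. The screw is home, with under 0.25 rad of wind-up and the mark unslipped. I'll release it, retreat and check.

```bash
python3 - <<'E'
from h import *
ctrl.ungrasp()
s=get_state();t=np.array(s['tcp_pos']);t[2]=.30;ctrl.movel(t,max_speed=.12)
p=[.40,.06,.40];ctrl.movep(p,choose(p,YS-np.pi/2))
c=Cam('wrist');cv2.imwrite('pics/l_w.png',c.p)
for n in('scene','wrist'):
    c=Cam(n);P=c.maskpts(np.ones((480,640),bool))
    d=P[:,:2]-O;X=d[:,0]*np.cos(YS)+d[:,1]*np.sin(YS);Y=-d[:,0]*np.sin(YS)+d[:,1]*np.cos(YS)
    m=(X>-.03)&(X<.07)&(abs(Y)<.06)&(P[:,2]>.03)&(P[:,2]<.18)
    A=np.c_[X[m],np.ones(m.sum())];k=np.linalg.lstsq(A,P[m,2],rcond=None)[0];print(n,'tilt',np.arctan(k[0]))
    L=P[(np.hypot(P[:,0]-.627,P[:,1]+.1374)<.03)&(P[:,2]>.06)&(P[:,2]<.085)];print('post',L.mean(0) if len(L) else 0)
    for r in models.recognise(n,'cassette1'):
        if r['p']>.25: print(n,r)
c=Cam('scene');cv2.imwrite('pics/l_s.png',c.p)
print(get_state()['time'])
E
```

```text
scene tilt 0.41882555829446966
post [ 0.6265 -0.1391  0.073 ]
scene {'point': [307.5, 220.5], 'p': 0.57}
scene {'point': [296.1, 231.4], 'p': 0.56}
wrist tilt 0.42227913827972946
post 0
wrist {'point': [315.0, 119.7], 'p': 0.66}
wrist {'point': [269.5, 123.8], 'p': 0.66}
79.2
```

View pics/l_w.png

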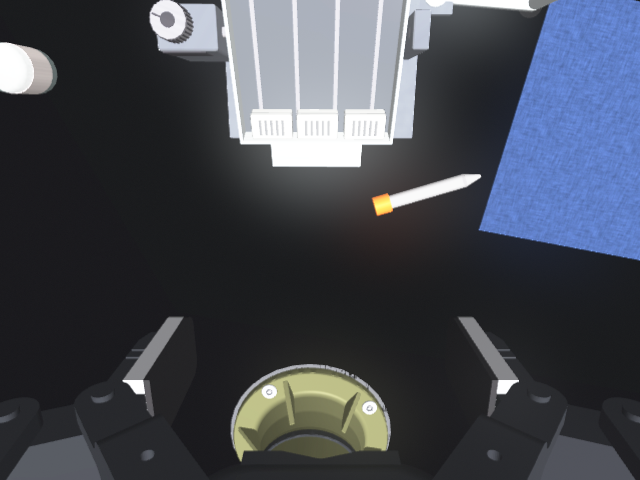

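View pics/l_s.png

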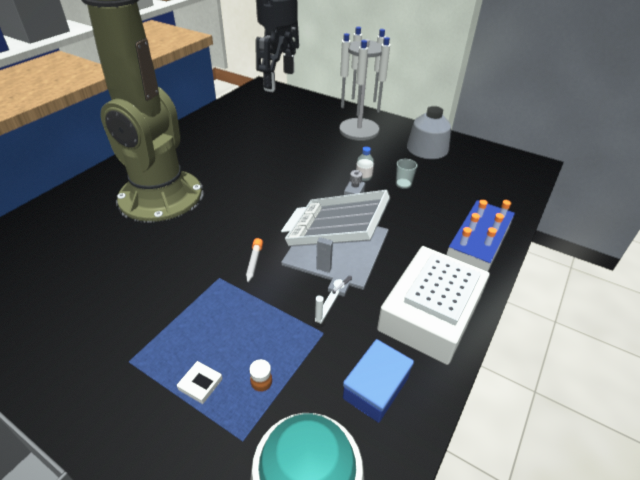

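Everything looks right: the cassettes are at the tab end at (317,125) in the wrist view, the leg is out and the mat is clear. Last check is the screw's index mark before and after turning.

```bash
python3 - <<'E'
import cv2,numpy as np
a=cv2.imread('pics/i1w.png')[147:207,440:500];b=cv2.imread('pics/l_w.png')[0:60,140:200]
cv2.imwrite('pics/m.png',np.hstack([cv2.resize(x,(360,360),interpolation=cv2.INTER_CUBIC) for x in(a,b)]))
E
```

```text
(no output)
```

View pics/m.png

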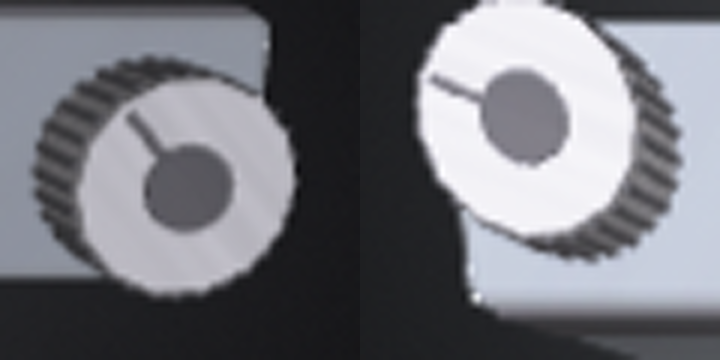

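The mark turned about 151° (2.64 rad) clockwise in world terms. That matches the 2.85 rad I turned less the wind-up that sprang back. Handing in.

```bash
python3 - <<'E'
from h import *
print(ticket.close_job(),get_state()['time'])
E
```

```text
the job is handed in; nothing more can be done
the job is handed in; nothing more can be done
```

The job is done and handed in. All four steps were carried out in the order asked, in about 79 s of robot time.

- **Leg:** I pushed it out with the shut fingers until it seated. Its post measured (0.627, -0.139), against (0.627, -0.137) expected for 1.5 rad.
- **Cassettes:** There were three on the mat, and all went into the far half of the tray. One had been knocked about 2.5 cm aside before its pick; I saw that and measured it again first.
- **Tray:** I pushed the tab down to the stop. The tilt measured 0.418 to 0.425 rad, and 0.419 and 0.422 rad in the last check. In the last picture all three cassettes lie against the tab end, although the network reported only two of them in each camera.
- **Screw:** I turned it 2.85 rad clockwise and stopped when the torque climbed at the rate of the washer spring, with less than about 0.25 rad of wind-up. After release the index mark showed a net turn of about 2.64 rad, which fits the screw being home with the wind-up sprung back.

**Check that stood out:** when the tray hit its stop, the wrist force read 47 N for about a second. As far as I can tell this was the fingertips on the tab, not the gripper's body. It is under the 120 N wrist limit, but above the 40 N limit if the fingertips count as the gripper's body.

The jar, timer, tube, beaker and bottle look unmoved in the last pictures; I did not measure them.

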